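# Find where the chest's sliding hatch binds and back it off

### The job

The sliding hatch of the plywood chest binds somewhere in its track. Take its wooden handle and slide it gently towards the orange marker and on, pushing the marker ahead of it, until it clearly binds (lean on it for a moment, but do not force it), then back it off about 20 mm and let go, so that the marker stays to show the tight spot. Let only the hatch move the marker, and leave the bottle, jar and tape roll where they stand.

Things in the scene. Friction and masses are not known exactly. Their poses are not given: they have to be found in the camera images.
- chest: Fixed plywood chest, 200 (x) x 460 (y) x 120 mm high, open on top, with aluminium tracks 16 mm wide on its two long rims (tops 134 mm above the bench). Origin: centre of its underside, on the bench. Its y axis runs along the tracks; the hatch slides along +y to close. Its yaw varies by up to 0.4 rad either way.
- track: Aluminium track on the chest's +x rim (farther from the robot), 460 (y) x 16 x 14 mm high; origin mid underside. Hidden in it, unseen and unmeasured, is the tight spot, 60 to 180 mm of hatch travel from the start and at least 15 mm past where the hatch meets the marker. There resistance rises 2.5 N per mm; a lean of 6 to 15 N on it shows it clearly, more than 20 N on it is forcing.
- hatch: Blue hatch, 168 (x) x 200 (y) x 6 mm, 0.5 kg, sliding both ways along the chest's y between the tracks; axes parallel to the chest's. Origin: centre of its underside, 124 mm above the bench. A steel lug on its leading (+y) edge reaches over the +x track. It runs at about 2.5 N, 1 N more while pushing the marker, then the tight spot's resistance adds to that. Let go, it stays where it is.
- hatch_grip (a point): Centre of the upright wooden handle at the hatch's middle: a block 60 mm along the hatch's x, 18 mm along its y (the way it slides) and 45 mm high, its foot 130 mm, its top 175 mm and this point 152.5 mm above the bench. Nothing else stands on the hatch within 80 mm of it. Axes as the hatch's.
- hatch_edge (a point): Point on the front (+y) face of the hatch's steel lug, over the +x track, 134 mm above the bench: 92 mm in x and 100 mm in y from the hatch's origin. This face meets the marker. Axes as the hatch's.
- marker: Orange marker, 20 (x) x 14 (y) x 16 mm high, riding on top of the +x track; it stays where it is left (drag 1 N). Origin: bottom middle of its -y face, which the lug meets, 134 mm above the bench; the marker lies on the +y side of it. Lug-to-marker gap: from point hatch_edge to this origin along the chest's y, 15 to 85 mm at the start.
- bottle: Green bottle, 72 mm across, 200 mm tall, standing on the bench beyond the chest. Origin: centre of its underside.
- jar: Clear jar with a red lid, 68 mm across, 90 mm tall, standing on the bench past one end of the chest. Origin: centre of its underside.
- tape_roll: Yellow tape roll, 90 mm across, 45 mm high, lying on the bench past the chest's other end. Origin: centre of its underside.

How it is judged:
On the way, in this order (a step that is already met when the one before it is completed fails the run):
1. the hatch is leaned on the tight spot (more than 4 N on it for 0.2 s) with the marker at its lug (contact force between hatch and track above 4 N and y of hatch_edge in the frame of marker above -0.004 m), for 0.2 s.
2. the hatch is backed off 12 to 30 mm from the marker (y of hatch_edge in the frame of marker between -0.03 and -0.012 m), for 0.3 s.
At the end, for the whole second after the job is handed in: The hatch has been leaned on its tight spot and now rests, let go, 12 to 30 mm (lug face to marker) back from the orange marker, which stands still where the hatch pushed it (all of step 2 and linear speed of each of hatch, marker below 0.005 m/s); the robot touches nothing.
It fails at once if the hatch is forced: more than 20 N on the tight spot (contact force between hatch and track above 20 N).
It fails at once if the robot touches the marker itself (contact force between any of the fingers, the arm and marker above 0.5 N).
It fails at once if the bottle, jar or tape roll is moved by more than 20 mm (distance of any of bottle, jar, tape_roll from where it was at the start of the episode above 0.02 m).
It also fails if it takes over 40 s, if anything falls off the work surface, if the arm or the gripper's body presses on something with over 40 N, if the wrist force passes 120 N, or if a joint passes its speed limit or range.

### The arm

A 7-joint arm with a two-finger parallel gripper is mounted at the origin on the work surface. World frame = base frame: x ahead of the robot, y to its left, z up, the work surface at z = 0. Lengths are in m, angles in rad, forces in N, time in s.
With the tool pointing down it reaches from about 0.425 to 0.925 m from the base axis. Payload 6.8 kg.
Tool frame: the origin (TCP) lies at the very end of the fingers, on their centre line; the grasp point (between the pads) lies 19 mm behind it; z points along the fingers, y is the line along which they close (so a half turn about z gives the same grasp; the last joint's range is limited). The gripper opens to 85 mm and grips with 20 to 120 N. Pads are 22 mm wide; open, the fingers measure 114 mm over their backs; the gripper's body (76 mm by 85 mm) begins 54 mm behind the grasp point. The pads swing forward as they close: fully open they stand 13 mm farther back than shut.
Start: joints at [-1.429, 0.477, 0.022, 1.555, -0.011, 1.109, -0.083], TCP at [0.167, 0.654, 0.202] pointing down, gripper open.
Joint ranges: [-2.96, 2.96], [-0.34, 2.1], [-1.41, 1.46], [0.24, 2.44], [-1.37, 4.51], [0.17, 1.92], [-2.96, 2.96]. Speed limits (rad/s): [2.39, 2.39, 3.14, 3.14, 3.14, 3.14, 3.14].

### API

Orientations are given as a rotation vector (axis times angle).
In Python, from bench import ctrl gives the robot as it stands. The module is installed in compiled form; this text tells all that it offers.
- The arm moves only by the tool servo_tool, never from a script. Its argument "targets" is a list of rows, each an object with "turn": the turn, a rotation vector about the tool's x, y, z in rad, a list of three; "delta_pos": the shift along the tool's x, y, z in m, a list of three; "fingers": the finger opening in m, from 0 to 0.0854. A call has 1 to 5 rows; each row shifts and turns the commanded pose from where the row before left it, along the tool's axes as they then stand; what a row does not reach is not made up. A row lasts 1/8 s, in which the tool goes at most 62.5 mm and 10.7 degrees, less where a joint would pass 70% of its speed; a pose out of reach is approached as far as the arm can. A call is refused whole if a number of a shift passes 0.0625 or a number of a turn 0.188, either way. A call with a gripper value outside its range is refused whole. The fingers move at their own pace and stop on an object; "newtons" is the grip in N (left out, the last holds). Time passes only in rows, so rows that do not move let the fingers close. It gives the time, the measured TCP pose, the force, the opening and the grip force at its end, in the units of the state.
- ctrl.sense(): the state, without advancing time (a new reading comes with each control period).
- ctrl.capture(name): name is "scene" or "top"; returns the picture (384x512x3 uint8, blue, green, red); there is no depth.
- ctrl.calibration(name): a dict with "mtx" (3x3 intrinsics, pixels), "eye" and "rotation" of the camera in the world. Camera axes: x right, y down, z forward; pixel columns grow to the right and rows downward; lengths in m; the calibration is good to about 2 mm. A picture is of the moment at which its call begins. calibration takes no time and is no camera call.
- ctrl.job_done(): hands the job in; it is judged then, once.
Trained networks look in the newest picture that a camera, given by its name, has taken for a name from the list of things; names that differ only in an ending like _2 or _b are one class to them, and where a whole thing is asked for, a point or a joint stands for the part that bears it (a point fixed in the world has none). Each returns a list of dicts, best first, with "score" (0 to 1); they miss things now and then, are a little off and sometimes report something else, mostly with a low value. They report only what shows in the picture. A call takes as long as a camera call.
- ctrl.outline_of(camera, target): "pixels" (384x512 bool, what is visible of it) and "centre" ([column, row] in pixels, amid what is visible of it).
The state is a dict: "clock": time; "qpos": joint angles; "joint_velocities": joint speeds; "tau": joint torques, N m; "position": TCP position; "tool_rot": TCP orientation; "ft_force": force on the tool from outside, world axes, zero at the start; "moment": the same for the moment, N m; "grip_width": finger opening in m; "finger_force": force on a finger pad.
Only numpy, scipy, OpenCV 4.12 (cv2) and the standard library are available. Lean on these libraries where they do the work, as an engineer would, in place of code of your own. Each camera call takes 0.05 s, during which the arm holds its last target. There are 200 camera calls.

## Working session

There is one attempt and no reset: what is moved stays moved. The work goes in short steps, Python scripts to look and compute and a tool call to move; the robot and the scene stay as the last step left them, time stands still between calls to the robot, and variables do not carry over. Pictures are saved under pics/ and viewed, at most 10 in all, crops included, and the job is handed in when it is done.

Besides the shell and the picture viewer there is one more tool, called as a command line: name --argument value ..., lists and objects as JSON in quotes. servo_tool: Moves the arm, as the interface text tells. Its arguments: {"type":"object","properties":{"targets":{"type":"array","items":{"type":"object","properties":{"turn":{"type":"array","items":{"type":"number"}},"delta_pos":{"type":"array","items":{"type":"number"}},"fingers":{"type":"number"}}}},"newtons":{"type":"number"}},"required":["targets"]}

```bash
mkdir -p pics
cat > h.py <<'E'
import numpy as np, cv2
from bench import ctrl
from scipy.spatial.transform import Rotation as R
def ray(cam,px,z):
    c=ctrl.calibration(cam);M=np.array(c["mtx"]);e=np.array(c["eye"]);r=np.array(c["rotation"])
    if r.shape!=(3,3): r=R.from_rotvec(r).as_matrix()
    d=r@np.linalg.solve(M,[px[0],px[1],1.]);return e+d*(z-e[2])/d[2]
E
python3 - <<'E'
from h import *
for c in("top","scene"):
    cv2.imwrite(f"pics/{c}0.png",ctrl.capture(c))
    k=ctrl.calibration(c);print(c,k)
    for t,z in(("hatch_grip",.1525),("hatch",.13),("marker",.142),("track",.134),("chest",.12),("bottle",.1),("jar",.05),("tape_roll",.02)):
        for o in ctrl.outline_of(c,t)[:2]:
            m=o["pixels"];p=cv2.minAreaRect(np.argwhere(m)[:,::-1].astype(np.float32))
            print(t,round(o["score"],2),np.round(o["centre"]),m.sum(),[np.round(v,1) for v in p],ray(c,o["centre"],z).round(3))
s=ctrl.sense();print(s)
E
```

```text
top {'mtx': array([[380.49401183,   0.        , 253.80720932],
       [  0.        , 380.49401183, 189.05202025],
       [  0.        ,   0.        ,   1.        ]]), 'eye': array([0.45690344, 0.02902683, 1.10438354]), 'rotation': array([-2.1440343 ,  2.16778914, -0.14410664])}
hatch_grip 0.91 [319. 234.] 5276 [array([317. , 229.5]), array([81.1, 70.9]), np.float64(11.8)] [ 0.468 -0.136  0.152]
hatch 0.62 [318. 233.] 5276 [array([317.6, 228.1]), array([80.4, 74.9]), np.float64(11.3)] [ 0.47  -0.136  0.13 ]
track 0.8 [295. 189.] 1153 [array([289.2, 189.6]), array([178.3,   8.1]), np.float64(11.1)] [ 0.583 -0.081  0.134]
chest 0.76 [282. 224.] 14267 [array([282.6, 224.9]), array([182.4,  81.3]), np.float64(11.5)] [ 0.494 -0.046  0.12 ]
chest 0.41 [262. 186.] 49 [array([263.2, 183.7]), array([5.6, 8.5]), np.float64(14.0)] [0.594 0.004 0.12 ]
bottle 0.58 [314. 164.] 767 [array([316.8, 163.8]), array([26.2, 35.4]), np.float64(45.0)] [ 0.654 -0.139  0.1  ]
jar 0.8 [397. 266.] 668 [array([398.1, 265.4]), array([34., 23.]), np.float64(14.0)] [ 0.379 -0.363  0.05 ]
tape_roll 0.78 [164. 207.] 
[... 1384 characters left out ...]
]
{'clock': 0.9, 'qpos': array([-1.42909784,  0.47698175,  0.02242132,  1.555416  , -0.0115102 ,
        1.10933907, -0.08311377]), 'joint_velocities': array([ 0.00178462,  0.00068713,  0.0009606 , -0.00041717, -0.00030076,
        0.00072483, -0.0008013 ]), 'tau': array([-4.36540649e-04, -5.96313035e+01,  1.60557557e+00, -2.81546849e+01,
        1.22510770e-02,  1.41755816e-03,  2.71598253e-05]), 'position': array([0.16686974, 0.65404451, 0.2020138 ]), 'tool_rot': array([-3.91452647e-01, -3.11709515e+00,  2.31503258e-05]), 'ft_force': array([-0.14256843, -0.20484066,  0.38543101]), 'moment': array([0.02208987, 0.03556808, 0.01578967]), 'finger_force': 0.0, 'grip_width': 0.08533565540928427}
```

Run:
```python
import cv2
t=cv2.imread("pics/top0.png")[130:300,140:420];s=cv2.imread("pics/scene0.png")[130:280,90:350]
cv2.imwrite("pics/t0.png",cv2.resize(t,None,fx=2.8,fy=2.8,interpolation=2))
cv2.imwrite("pics/s0.png",cv2.resize(s,None,fx=3,fy=3,interpolation=2))
```

```text
(no output)
```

View pics/t0.png

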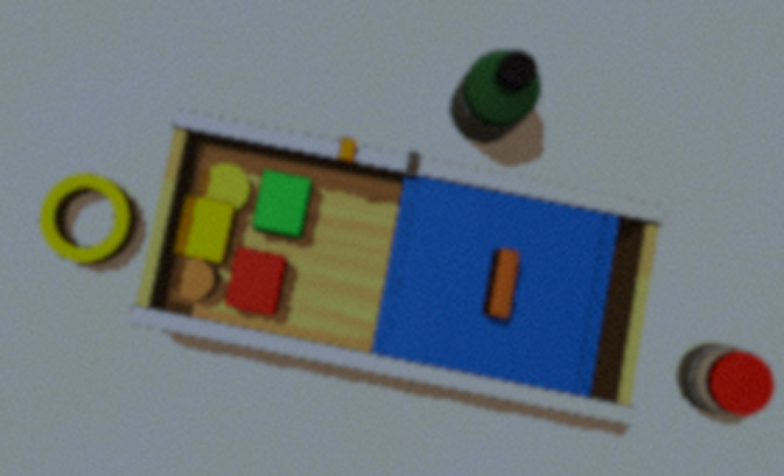

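View pics/s0.png

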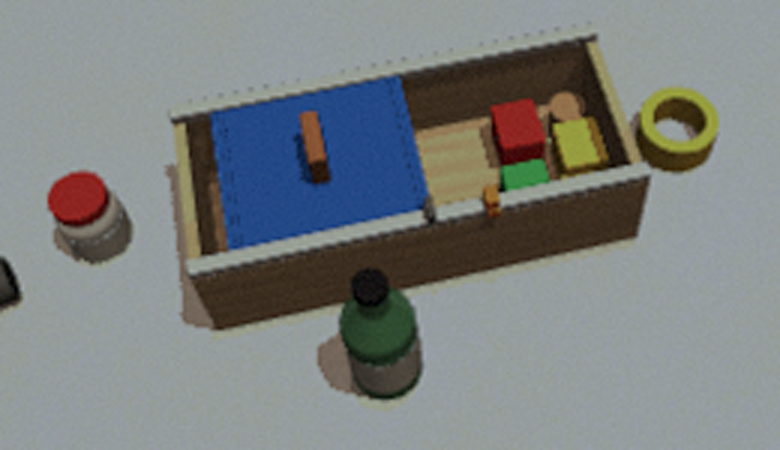

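The top view shows the handle (crop 503,283 → pixel ~319,231), the lug (413,163), the marker (347,150) and the track running down to the right. The scene view agrees. Next I'll measure the yaw and handle position.

Run:
```python
from h import *
f=lambda x,y:(x/2.8+140-.3,y/2.8+130-.3)
img=cv2.imread("pics/top0.png")
m=ctrl.capture("top");o=ctrl.outline_of("top","track")[0]["pixels"]
p=np.array([ray("top",(c,r),.134)[:2] for r,c in np.argwhere(o)],np.float32)
v=cv2.fitLine(p,cv2.DIST_HUBER,0,.01,.01).ravel();v=v*(1 if v[1]>0 else -1)
yaw=np.arctan2(-v[0],v[1]);print("track yaw",yaw,v)
b=cv2.inRange(cv2.cvtColor(m,cv2.COLOR_BGR2HSV),(100,120,40),(130,255,255))
n,l,st,_=cv2.connectedComponentsWithStats(b);k=1+st[1:,4].argmax()
q=np.array([ray("top",(c,r),.13)[:2] for r,c in np.argwhere(l==k)],np.float32)
print("blue",cv2.minAreaRect(q))
hs=cv2.cvtColor(m,cv2.COLOR_BGR2HSV);hh=cv2.inRange(hs,(3,100,40),(20,255,255));hh[:, :305]=0;hh[:,335:]=0;hh[:215]=0;hh[250:]=0
q=np.array([ray("top",(c,r),.165)[:2] for r,c in np.argwhere(hh)],np.float32);print("handle",cv2.minAreaRect(q),len(q))
for n_,a,z in(("handle",(505,280),.175),("lug",(407,163),.138),("marker",(347,148),.15),("mk right",(354,150),.15)):print(n_,ray("top",f(*a),z).round(4))
u=np.array([-np.sin(yaw),np.cos(yaw)]);print("u",u)
```

```text
track yaw -0.20634134 [ 0.20488024  0.97878706  0.58211297 -0.06240782]Traceback (most recent call last):
  File "<stdin>", line 10, in <module>
  File "h.py", line 5, in ray
    c=ctrl.calibration(cam);M=np.array(c["mtx"]);e=np.array(c["eye"]);r=np.array(c["rotation"])
ValueError: time passes only in moves, steps and waits
```

```bash
cat > h.py <<'E'
import numpy as np, cv2
from bench import ctrl
from scipy.spatial.transform import Rotation as R
C={c:ctrl.calibration(c) for c in("top","scene")}
def ray(cam,px,z):
    c=C[cam];e=c["eye"]
    d=R.from_rotvec(c["rotation"]).as_matrix()@np.linalg.solve(c["mtx"],[px[0],px[1],1.]);return e+d*(z-e[2])/d[2]
E
python3 - <<'E'
from h import *
f=lambda x,y:(x/2.8+140-.3,y/2.8+130-.3)
m=cv2.imread("pics/top0.png")
hs=cv2.cvtColor(m,cv2.COLOR_BGR2HSV)
b=cv2.inRange(hs,(100,120,40),(130,255,255))
n,l,st,_=cv2.connectedComponentsWithStats(b);k=1+st[1:,4].argmax()
q=np.array([ray("top",(c,r),.13)[:2] for r,c in np.argwhere(l==k)],np.float32)
print("blue",cv2.minAreaRect(q))
hh=cv2.inRange(hs,(3,100,40),(20,255,255));hh[:, :305]=0;hh[:,335:]=0;hh[:215]=0;hh[250:]=0
q=np.array([ray("top",(c,r),.165)[:2] for r,c in np.argwhere(hh)],np.float32);print("handle",cv2.minAreaRect(q),len(q))
for n_,a,z in(("handle",(505,280),.175),("lug",(407,163),.138),("marker",(347,148),.15),("mk right",(354,150),.15)):print(n_,ray("top",f(*a),z).round(4))
s=ctrl.sense();print(s["clock"],R.from_rotvec(s["tool_rot"]).as_matrix().round(3))
E
```

```text
blue ((0.47498977184295654, -0.13545501232147217), (0.2015548050403595, 0.1666475385427475), 78.18390655517578)
handle ((0.4745611846446991, -0.134127676486969), (0.019305210560560226, 0.05770949274301529), 78.52831268310547) 185
handle [ 0.4769 -0.1349  0.175 ]
lug [ 0.5852 -0.0553  0.138 ]
marker [ 5.979e-01 -2.000e-04  1.500e-01]
mk right [ 0.596  -0.0065  0.15  ]
1.0 [[-0.969  0.247 -0.   ]
 [ 0.247  0.969 -0.   ]
 [ 0.    -0.    -1.   ]]
```

servo_tool --targets '[{"turn": [0,0,-0.0436],"delta_pos": [0,0,0]},{"delta_pos": [-0.036,-0.034,0]},{"delta_pos": [-0.036,-0.034,0]},{"delta_pos": [-0.036,-0.034,0]},{"delta_pos": [-0.036,-0.034,0]}]'

```text
$.targets[0]: bad value
```

servo_tool --targets '[{"turn": [0,0,-0.0436],"delta_pos": [0,0,0],"fingers": 0.085},{"turn": [0,0,0],"delta_pos": [-0.036,-0.034,0],"fingers": 0.085},{"turn": [0,0,0],"delta_pos": [-0.036,-0.034,0],"fingers": 0.085},{"turn": [0,0,0],"delta_pos": [-0.036,-0.034,0],"fingers": 0.085},{"turn": [0,0,0],"delta_pos": [-0.036,-0.034,0],"fingers": 0.085}]'

```text
clock: 1.62
position: [0.2809, 0.4901, 0.2022]
tool_rot: [0.323, 3.125, 0.001]
ft_force: [-0.4, -0.1, 0.6]
grip_width: 0.0853
finger_force: 0.0
```

servo_tool --targets '[{"turn": [0,0,0],"delta_pos": [-0.036,-0.034,0],"fingers": 0.085},{"turn": [0,0,0],"delta_pos": [-0.036,-0.034,0],"fingers": 0.085},{"turn": [0,0,0],"delta_pos": [-0.036,-0.034,0],"fingers": 0.085},{"turn": [0,0,0],"delta_pos": [-0.036,-0.034,0],"fingers": 0.085},{"turn": [0,0,0],"delta_pos": [-0.036,-0.034,0],"fingers": 0.085}]'

```text
clock: 2.25
position: [0.4222, 0.2869, 0.2023]
tool_rot: [0.323, 3.124, 0.001]
ft_force: [0.9, 0.6, 0.0]
grip_width: 0.0855
finger_force: 0.0
```

servo_tool --targets '[{"turn": [0,0,0],"delta_pos": [-0.018,-0.044,0],"fingers": 0.085},{"turn": [0,0,0],"delta_pos": [-0.015,-0.045,0],"fingers": 0.085},{"turn": [0,0,0],"delta_pos": [-0.013,-0.046,0],"fingers": 0.085},{"turn": [0,0,0],"delta_pos": [-0.013,-0.046,0],"fingers": 0.085},{"turn": [0,0,0],"delta_pos": [-0.013,-0.046,0],"fingers": 0.085}]'

```text
clock: 2.88
position: [0.4454, 0.0498, 0.2023]
tool_rot: [0.323, 3.124, 0.001]
ft_force: [1.3, 0.3, 0.9]
grip_width: 0.085
finger_force: 0.0
```

servo_tool --targets '[{"turn": [0,0,0],"delta_pos": [-0.0167,-0.0437,0],"fingers": 0.085},{"turn": [0,0,0],"delta_pos": [-0.0167,-0.0437,0],"fingers": 0.085},{"turn": [0,0,0],"delta_pos": [-0.0167,-0.0437,0],"fingers": 0.085},{"turn": [0,0,0],"delta_pos": [-0.0167,-0.0437,0],"fingers": 0.085},{"turn": [0,0,0],"delta_pos": [0,0,0],"fingers": 0.085}]'

```text
clock: 3.5
position: [0.4749, -0.1374, 0.2024]
tool_rot: [0.333, 3.123, -0.002]
ft_force: [0.8, 0.1, -0.9]
grip_width: 0.0848
finger_force: 0.0
```

Run:
```python
from h import *
m=ctrl.capture("top");cv2.imwrite("pics/top1.png",m);s=ctrl.capture("scene");print(ctrl.sense()["position"],ctrl.sense()["ft_force"])
cv2.imwrite("pics/v1.png",np.hstack([cv2.resize(m[130:300,200:360],(400,425)),cv2.resize(s[110:280,130:290],(400,425))]))
```

```text
[ 0.47483765 -0.13339691  0.20195524] [-0.49346325  0.38991831  0.64903057]
```

View pics/v1.png

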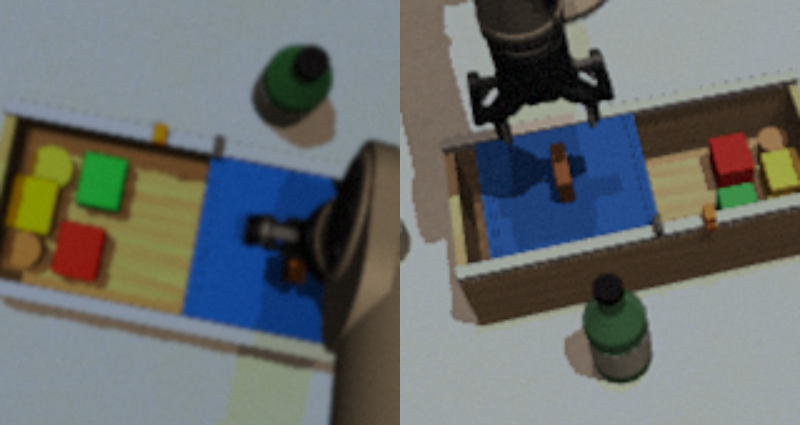

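Run:
```python
from h import *
s=ctrl.sense()
for c,(x0,y0,ox) in(("top",(200,130,0)),("scene",(130,110,400))):
  k=C[c]
  for n,p in(("tcp",s["position"]),("handletop",[.475,-.135,.175]),("f+",s["position"]+[.0087,.0416,.03]),("f-",s["position"]-[.0087,.0416,-.03])):
    q=R.from_rotvec(k["rotation"]).as_matrix().T@(np.array(p)-k["eye"]);q=k["mtx"]@q/q[2]
    print(c,n,((q[:2]-[x0,y0])*2.5).round()+[ox,0])
```

```text
top tcp [304. 251.]
top handletop [300. 251.]
top f+ [264. 241.]
top f- [355. 259.]
scene tcp [555. 151.]
scene handletop [558. 164.]
scene f+ [589. 128.]
scene f- [513. 143.]
```

The gripper straddles the handle in both views. Descending and gripping.

servo_tool --targets '[{"turn": [0,0,0],"delta_pos": [0,0,0.02],"fingers": 0.085},{"turn": [0,0,0],"delta_pos": [0,0,0.02],"fingers": 0.085},{"turn": [0,0,0],"delta_pos": [0,0,0.015],"fingers": 0.085},{"turn": [0,0,0],"delta_pos": [0,0,0.005],"fingers": 0.085},{"turn": [0,0,0],"delta_pos": [0,0,0],"fingers": 0.085}]'

```text
clock: 4.22
position: [0.475, -0.1331, 0.142]
tool_rot: [-0.323, -3.125, -0.0]
ft_force: [-1.2, 0.5, -0.1]
grip_width: 0.085
finger_force: 0.0
```

servo_tool --newtons 40 --targets '[{"turn": [0,0,0],"delta_pos": [0,0,0],"fingers": 0.0},{"turn": [0,0,0],"delta_pos": [0,0,0],"fingers": 0.0},{"turn": [0,0,0],"delta_pos": [0,0,0],"fingers": 0.0},{"turn": [0,0,0],"delta_pos": [0,0,0],"fingers": 0.0},{"turn": [0,0,0],"delta_pos": [0,0,0],"fingers": 0.0}]'

```text
clock: 4.85
position: [0.475, -0.1336, 0.1424]
tool_rot: [0.324, 3.125, 0.0]
ft_force: [-1.4, 1.5, 5.1]
grip_width: 0.0158
finger_force: 39.1
```

servo_tool --targets '[{"turn": [0,0,0],"delta_pos": [0,0.004,0],"fingers": 0.0},{"turn": [0,0,0],"delta_pos": [0,0.006,0],"fingers": 0.0},{"turn": [0,0,0],"delta_pos": [0,0.006,0],"fingers": 0.0},{"turn": [0,0,0],"delta_pos": [0,0.006,0],"fingers": 0.0},{"turn": [0,0,0],"delta_pos": [0,0.006,0],"fingers": 0.0}]'

```text
clock: 5.48
position: [0.4808, -0.1066, 0.1423]
tool_rot: [0.324, 3.124, -0.001]
ft_force: [-1.8, -1.9, 5.4]
grip_width: 0.0161
finger_force: 39.3
```

servo_tool --targets '[{"turn": [0,0,0],"delta_pos": [0,0.005,0],"fingers": 0.0},{"turn": [0,0,0],"delta_pos": [0,0.005,0],"fingers": 0.0},{"turn": [0,0,0],"delta_pos": [0,0.005,0],"fingers": 0.0},{"turn": [0,0,0],"delta_pos": [0,0.005,0],"fingers": 0.0},{"turn": [0,0,0],"delta_pos": [0,0.004,0],"fingers": 0.0}]'

```text
clock: 6.1
position: [0.4858, -0.0832, 0.1423]
tool_rot: [0.324, 3.124, -0.001]
ft_force: [-0.9, -3.7, 4.8]
grip_width: 0.016
finger_force: 39.2
```

servo_tool --targets '[{"turn": [0,0,0],"delta_pos": [0,0.004,0],"fingers": 0.0},{"turn": [0,0,0],"delta_pos": [0,0.004,0],"fingers": 0.0},{"turn": [0,0,0],"delta_pos": [0,0,0],"fingers": 0.0}]'

```text
clock: 6.48
position: [0.4875, -0.075, 0.1423]
tool_rot: [0.324, 3.124, -0.001]
ft_force: [-1.4, -1.1, 5.0]
grip_width: 0.0161
finger_force: 39.2
```

servo_tool --targets '[{"turn": [0,0,0],"delta_pos": [0,0.0025,0],"fingers": 0.0},{"turn": [0,0,0],"delta_pos": [0,0.0025,0],"fingers": 0.0}]'

```text
clock: 6.72
position: [0.4884, -0.0708, 0.1423]
tool_rot: [0.325, 3.124, -0.002]
ft_force: [-1.6, -4.1, 5.6]
grip_width: 0.0164
finger_force: 39.2
```

servo_tool --targets '[{"turn": [0,0,0],"delta_pos": [0,0.0025,0],"fingers": 0.0},{"turn": [0,0,0],"delta_pos": [0,0.0025,0],"fingers": 0.0}]'

```text
clock: 6.98
position: [0.4895, -0.0659, 0.1423]
tool_rot: [0.325, 3.124, -0.002]
ft_force: [-1.0, -3.1, 4.9]
grip_width: 0.0162
finger_force: 39.2
```

servo_tool --targets '[{"turn": [0,0,0],"delta_pos": [0,0.0025,0],"fingers": 0.0},{"turn": [0,0,0],"delta_pos": [0,0.0025,0],"fingers": 0.0}]'

```text
clock: 7.22
position: [0.4905, -0.061, 0.1423]
tool_rot: [0.325, 3.124, -0.002]
ft_force: [-0.5, -3.1, 5.2]
grip_width: 0.016
finger_force: 39.2
```

servo_tool --targets '[{"turn": [0,0,0],"delta_pos": [0,0.0025,0],"fingers": 0.0},{"turn": [0,0,0],"delta_pos": [0,0.0025,0],"fingers": 0.0}]'

```text
clock: 7.48
position: [0.4915, -0.0561, 0.1423]
tool_rot: [0.325, 3.124, -0.002]
ft_force: [-1.9, -3.8, 5.7]
grip_width: 0.0161
finger_force: 39.2
```

servo_tool --targets '[{"turn": [0,0,0],"delta_pos": [0,0.0025,0],"fingers": 0.0},{"turn": [0,0,0],"delta_pos": [0,0.0025,0],"fingers": 0.0}]'

```text
clock: 7.72
position: [0.4926, -0.0512, 0.1423]
tool_rot: [0.324, 3.124, -0.002]
ft_force: [-1.8, -3.4, 4.9]
grip_width: 0.0164
finger_force: 39.2
```

servo_tool --targets '[{"turn": [0,0,0],"delta_pos": [0,0.0025,0],"fingers": 0.0},{"turn": [0,0,0],"delta_pos": [0,0.0025,0],"fingers": 0.0}]'

```text
clock: 7.98
position: [0.4936, -0.0463, 0.1423]
tool_rot: [0.325, 3.124, -0.002]
ft_force: [-1.0, -3.6, 5.4]
grip_width: 0.0162
finger_force: 39.2
```

servo_tool --targets '[{"turn": [0,0,0],"delta_pos": [0,0.0025,0],"fingers": 0.0},{"turn": [0,0,0],"delta_pos": [0,0.0025,0],"fingers": 0.0}]'

```text
clock: 8.22
position: [0.4947, -0.0415, 0.1423]
tool_rot: [0.325, 3.124, -0.002]
ft_force: [-1.3, -4.1, 5.3]
grip_width: 0.016
finger_force: 39.2
```

servo_tool --targets '[{"turn": [0,0,0],"delta_pos": [0,0.0025,0],"fingers": 0.0},{"turn": [0,0,0],"delta_pos": [0,0.0025,0],"fingers": 0.0}]'

```text
clock: 8.48
position: [0.4955, -0.0374, 0.1423]
tool_rot: [0.325, 3.124, -0.003]
ft_force: [-1.7, -8.4, 6.2]
grip_width: 0.0161
finger_force: 39.3
```

Force is rising: this is the tight spot.

servo_tool --targets '[{"turn": [0,0,0],"delta_pos": [0,0.001,0],"fingers": 0.0},{"turn": [0,0,0],"delta_pos": [0,0.001,0],"fingers": 0.0},{"turn": [0,0,0],"delta_pos": [0,0,0],"fingers": 0.0}]'

```text
clock: 8.85
position: [0.4957, -0.0367, 0.1423]
tool_rot: [0.327, 3.124, -0.005]
ft_force: [-2.2, -8.3, 5.7]
grip_width: 0.0158
finger_force: 39.3
```

servo_tool --targets '[{"turn": [0,0,0],"delta_pos": [0,0.001,0],"fingers": 0.0},{"turn": [0,0,0],"delta_pos": [0,0.001,0],"fingers": 0.0},{"turn": [0,0,0],"delta_pos": [0,0,0],"fingers": 0.0},{"turn": [0,0,0],"delta_pos": [0,0,0],"fingers": 0.0}]'

```text
clock: 9.35
position: [0.4959, -0.0356, 0.1423]
tool_rot: [0.328, 3.124, -0.006]
ft_force: [-3.3, -10.5, 6.0]
grip_width: 0.0163
finger_force: 39.4
```

servo_tool --targets '[{"turn": [0,0,0],"delta_pos": [0,0.001,0],"fingers": 0.0},{"turn": [0,0,0],"delta_pos": [0,0.0005,0],"fingers": 0.0},{"turn": [0,0,0],"delta_pos": [0,0,0],"fingers": 0.0},{"turn": [0,0,0],"delta_pos": [0,0,0],"fingers": 0.0},{"turn": [0,0,0],"delta_pos": [0,0,0],"fingers": 0.0}]'

```text
clock: 9.98
position: [0.496, -0.035, 0.1423]
tool_rot: [0.329, 3.124, -0.008]
ft_force: [-2.9, -13.3, 8.1]
grip_width: 0.0161
finger_force: 39.5
```

servo_tool --targets '[{"turn": [0,0,0],"delta_pos": [0,-0.005,0],"fingers": 0.0},{"turn": [0,0,0],"delta_pos": [0,-0.006,0],"fingers": 0.0},{"turn": [0,0,0],"delta_pos": [0,-0.006,0],"fingers": 0.0},{"turn": [0,0,0],"delta_pos": [0,-0.005,0],"fingers": 0.0},{"turn": [0,0,0],"delta_pos": [0,0,0],"fingers": 0.0}]'

```text
clock: 10.6
position: [0.4925, -0.0518, 0.1423]
tool_rot: [0.323, 3.124, 0.0]
ft_force: [-0.9, 0.3, 4.6]
grip_width: 0.0162
finger_force: 39.4
```

servo_tool --targets '[{"turn": [0,0,0],"delta_pos": [0,-0.002,0],"fingers": 0.0},{"turn": [0,0,0],"delta_pos": [0,-0.002,0],"fingers": 0.0},{"turn": [0,0,0],"delta_pos": [0,0,0],"fingers": 0.0},{"turn": [0,0,0],"delta_pos": [0,0,0],"fingers": 0.0}]'

```text
clock: 11.1
position: [0.4918, -0.0551, 0.1423]
tool_rot: [0.322, 3.124, 0.001]
ft_force: [-1.3, 2.4, 6.0]
grip_width: 0.0162
finger_force: 39.4
```

servo_tool --targets '[{"turn": [0,0,0],"delta_pos": [0,0,0],"fingers": 0.085},{"turn": [0,0,0],"delta_pos": [0,0,0],"fingers": 0.085},{"turn": [0,0,0],"delta_pos": [0,0,0],"fingers": 0.085},{"turn": [0,0,0],"delta_pos": [0,0,0],"fingers": 0.085},{"turn": [0,0,0],"delta_pos": [0,0,0],"fingers": 0.085}]'

```text
clock: 11.72
position: [0.4911, -0.0557, 0.1419]
tool_rot: [-0.323, -3.125, 0.0]
ft_force: [0.9, -0.4, -0.4]
grip_width: 0.0849
finger_force: 0.0
```

servo_tool --targets '[{"turn": [0,0,0],"delta_pos": [0,0,-0.02],"fingers": 0.085},{"turn": [0,0,0],"delta_pos": [0,0,-0.04],"fingers": 0.085},{"turn": [0,0,0],"delta_pos": [0,0,-0.04],"fingers": 0.085},{"turn": [0,0,0],"delta_pos": [0,0,-0.03],"fingers": 0.085},{"turn": [0,0,0],"delta_pos": [0,0,0],"fingers": 0.085}]'

```text
clock: 12.35
position: [0.4927, -0.0558, 0.2742]
tool_rot: [0.323, 3.12, 0.002]
ft_force: [-0.1, 1.0, -1.3]
grip_width: 0.0851
finger_force: 0.0
```

Run:
```python
from h import *
m=ctrl.capture("top");s=ctrl.capture("scene");print(ctrl.sense()["position"],ctrl.sense()["ft_force"])
cv2.imwrite("pics/v2.png",np.hstack([cv2.resize(m[130:290,190:350],(400,400),interpolation=2),cv2.resize(s[120:280,150:310],(400,400),interpolation=2)]))
```

```text
[ 0.49093021 -0.05559892  0.271616  ] [0.04108547 0.15691265 0.46662202]
```

View pics/v2.png

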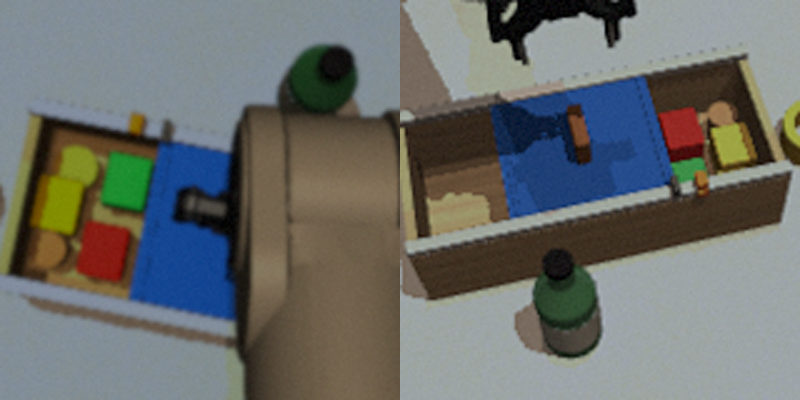

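The marker (top view 138,123) has been pushed along. The lug (168,130) sits about 17–20 mm behind it, and the gripper is clear, so I'm handing in.

```bash
python3 -c "
from bench import ctrl
print(ctrl.job_done())"
```

```text
the job is handed in; nothing more can be done
None
```

I slid the hatch until it bound, leaned on it with roughly 10 N, backed it off about 20 mm and let go; the marker stayed at the tight spot and the job is handed in, though no verdict was returned.

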